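# Fence and latch a dishwasher control unit in the test jig

### The arm

A 6-joint arm with a two-finger parallel gripper is mounted at the origin on the work surface. World frame = base frame: x ahead of the robot, y to its left, z up, the work surface at z = 0. Lengths are in mm, angles in degrees, forces in N, time in s.
With the tool pointing down it reaches from about 350 to 925 mm from the base axis. Payload 6.4 kg.
Tool frame: the origin (TCP) lies on the mounting face of the last link; the fingertips stand 173 mm ahead of it and the grasp point (between the pads) lies 155 mm ahead of it; z points along the fingers, y is the line along which they close (so a half turn about z gives the same grasp; the last joint's range is limited). The gripper opens to 85 mm and grips with 20 to 120 N. Pads are 22 mm wide; open, the fingers measure 114 mm over their backs; the gripper's body (76 mm by 85 mm) begins 54 mm behind the grasp point. The pads swing forward as they close: fully open they stand 13 mm farther back than shut.
Start: joints at [66.973, 14.043, 89.255, -0, 76.702, -9.975], TCP at [146.789, 633.221, 404.69] pointing down, gripper open.
Joint ranges: [-179.41, 179.41], [-58.25, 129.5], [7.25, 145.43], [-54.29, 234.29], [11.92, 165.04], [-157.13, 157.13]. Speed limits (degrees/s): [147.25, 147.25, 180, 180, 180, 180].

### API

Orientations are given as a 3x3 rotation matrix whose columns are the frame's x, y, z axes.
In Python, from cell import sensors, vision, robot gives the robot as it stands. The module is installed in compiled form; this text tells all that it offers.
- The arm moves only by the tool move_arm, never from a script. Its arguments are lists of equal length, an entry for each row: "delta_pos": the shift along the tool's x, y, z as a fraction of full scale, a list of three; "rot": the turn, a rotation vector about the tool's x, y, z as a fraction of full scale, a list of three; "fingers": the closure, from -1 (fully open) to 1 (shut). In form: {"delta_pos": [[tx, ty, tz], ...], "rot": [[wx, wy, wz], ...], "fingers": [fingers, ...]}. A call has 1 to 5 rows; each row shifts and turns the commanded pose from where the row before left it, along the tool's axes as they then stand; what a row does not reach is not made up. Full scale, the value 1, is 2.5 cm for a shift and 5 degrees for a turn. A row lasts 1/8 s, in which the tool goes at most 62.5 mm and 10.7 degrees, less where a joint would pass 70% of its speed; a pose out of reach is approached as far as the arm can. A call with a number of a shift or a turn outside -1 to 1 is refused whole. A call with a gripper value outside its range is refused whole. The fingers move at their own pace and stop on an object; the grip force is fixed at half the most. Time passes only in rows, so rows that do not move let the fingers close. It gives the time, the measured TCP pose, the force, the opening and the grip force at its end, in the units of the state.
- sensors.state(): the state, without advancing time (a new reading comes with each control period).
- vision.snapshot(name): name is "scene" or "top" or "wrist"; returns a dict with "color" (420x560x3 uint8, red, green, blue), "vertical_fov" (degrees; the focal length in pixels is half the picture's height over the tangent of half this angle, whatever the lens; pixels are square), "cx", "cy" (the principal point, pixels), "T" (4x4, takes a point from camera to world coordinates). Camera axes: x right, y down, z forward; pixel columns grow to the right and rows downward; lengths in mm; the calibration is good to about 2 mm. The wrist camera is an equidistant fisheye: a pixel r from the principal point sees the ray r / f radians off the axis. A picture is of the moment at which its call begins. There is no depth.
- robot.sign_off(): hands the job in; it is judged then, once.
The state is a dict: "time_s": time; "joint_pos": joint angles; "qd": joint speeds; "effort": joint torques, N m; "eef_pos": TCP position; "orientation": TCP orientation; "contact_force": force on the tool from outside, world axes, zero at the start; "ft_torque": the same for the moment, N m; "finger_gap": finger opening in mm; "finger_force": force on a finger pad.
Only numpy, scipy, OpenCV 4.12 (cv2) and the standard library are available. Lean on these libraries where they do the work, as an engineer would, in place of code of your own. Each camera call takes 0.05 s, during which the arm holds its last target. There are 200 camera calls.

### The job

Set the white control unit flat on the jig's metal plate, its orange sockets facing away from the long blue fence, and push it square and flush against both blue fences, right into their corner. Then, with the unit home, swing the steel hold-down bar by its red knob over the unit until it rests fully home in the yellow catch. Leave the other parts on the bench where they are.

Things in the scene. Friction and masses are not known exactly. Their poses are not given: they have to be found in the camera images.
- unit: White dishwasher control unit, a loose box 56 (its x) x 110 (its y) x 36 mm high, about 0.3 kg, lying flat on the bench. Three orange sockets line its -x long side (seen on top and on that face), a black window lies on top. Origin: centre of the underside.
- unit_corner (a point): Bottom corner of the control unit at its +x, +y end (28, 55, 0 mm from its origin), axes as the unit's. This is the corner that goes into the fence corner.
- jig: Test jig fixed to the bench: aluminium plate 195 (x) x 240 (y) x 10 mm with two blue fences, 10 mm thick, 24 mm high above the plate. The long fence runs along y at the far (+x) side (180 mm from the corner to -y), the short one along x at the +y side (95 mm from the corner to -x). A pivot post, 9 mm radius, stands behind the long fence. Origin: centre of the plate's underside.
- jig_corner (a point): Inner corner of the two fences at the plate's top (47.5, 65, 10 mm from the jig's origin), axes as the jig's. The unit goes to its -x, -y side, where the plate is free for 145 mm towards -x and 185 mm towards -y. When home, unit_corner coincides with it and the axes agree.
- latch (a joint): Angle of the hold-down bar about its vertical pivot, rad: 0 = fully home in the catch, growing (clockwise from above) as it opens; at most 1.4. Stays where it is left by light friction.
- latch_hinge (a point): Pivot axis of the steel hold-down bar (20 mm to +x and 70 mm to -y of jig_corner), at the bar's top, 59 mm above the bench. Bar 16 mm wide, 8 mm thick, its underside 51 mm above the bench, 5 mm over the unit on the plate. Closed, it points from the pivot along (-0.555, 0.832) in the jig's x, y, across the corner.
- latch_knob (a point): Centre of the upright red knob near the bar's free end, 147 mm from the pivot axis: a cylinder 14 mm in diameter, 26 mm high, standing on the bar (59 to 85 mm above the bench). The yellow catch is a C bracket on the plate, 112 mm from the pivot along the closed bar, 14 mm wide along it, its top 65 mm above the bench, open to the side the bar comes from.
- dispenser: Bystander: loose black detergent dispenser, 80 x 105 x 34 mm. Origin: centre of underside.
- pump: Bystander: loose steel drain pump on a foot, 60 x 90 x 80 mm. Origin: centre of underside.
- screwdriver: Bystander: loose screwdriver, about 200 mm long. Origin: underside, middle.
- filter: Bystander: loose white round filter, 72 mm diameter, 80 mm high. Origin: centre of underside.
- roller: Bystander: loose grey basket wheel, 42 mm diameter, 22 mm high. Origin: centre of underside.

How it is judged (in metres and radians):
On the way, in this order (a step that is already met when the one before it is completed fails the run):
1. the unit sits flat, square and flush in the fence corner while the bar is still open (x of unit_corner in the frame of jig_corner between -0.003 and 0.003 m and y of unit_corner in the frame of jig_corner between -0.003 and 0.003 m and z of unit_corner in the frame of jig_corner between -0.003 and 0.003 m and angle between the y axis of unit and the y axis of jig, either way round below 0.025 rad and angle between unit's own z axis and vertical below 0.03 rad and value of joint latch above 0.4 rad), for 0.2 s.
2. the bar is swung home into the catch (value of joint latch below 0.05 rad), for 0.2 s.
At the end, for the whole second after the job is handed in: The control unit lies flat on the plate, sockets away from the long fence, its corner within 3 mm of the fence corner and square within 0.025 rad, at rest; the hold-down bar is within 0.05 rad of fully home in the catch (x of unit_corner in the frame of jig_corner between -0.003 and 0.003 m and y of unit_corner in the frame of jig_corner between -0.003 and 0.003 m and z of unit_corner in the frame of jig_corner between -0.003 and 0.003 m and angle between the y axis of unit and the y axis of jig, either way round below 0.025 rad and angle between unit's own z axis and vertical below 0.03 rad and value of joint latch below 0.05 rad and linear speed of unit below 0.01 m/s and velocity of joint latch between -0.05 and 0.05 rad/s); the robot touches nothing.
It fails at once if another part on the bench is moved more than 25 mm (distance of any of dispenser, pump, screwdriver, filter, roller from where it was at the start of the episode above 0.025 m).
It also fails if it takes over 62 s, if anything falls off the work surface, if the arm or the gripper's body presses on something with over 40 N, if the wrist force passes 120 N, or if a joint passes its speed limit or range.

## Working session

There is one attempt and no reset: what is moved stays moved. The work goes in short steps, Python scripts to look and compute and a tool call to move; the robot and the scene stay as the last step left them, time stands still between calls to the robot, and variables do not carry over. Pictures are saved under pics/ and viewed, at most 10 in all, crops included, and the job is handed in when it is done.

Besides the shell and the picture viewer there is one more tool, called after "Request:" as a command line: name --argument value ..., lists and objects as JSON in quotes. move_arm: Moves the arm, as the interface text tells. Shift numbers are shares of 2.5 cm and turn numbers shares of 5 degrees, none past 1 either way. Its arguments: {"type":"object","properties":{"delta_pos":{"type":"array","items":{"type":"array","items":{"type":"number","minimum":-1,"maximum":1}}},"rot":{"type":"array","items":{"type":"array","items":{"type":"number","minimum":-1,"maximum":1}}},"fingers":{"type":"array","items":{"type":"number"}}},"required":["delta_pos","rot","fingers"]}

```bash
mkdir -p pics
cat > h.py <<'E'
import numpy as np, cv2
from cell import sensors, vision, robot
def snap(n,save=None):
    s=vision.snapshot(n)
    if save: cv2.imwrite('pics/'+save,s['color'][:,:,::-1])
    return s
def ray(s,u,v,fish=False):
    f=s['color'].shape[0]/2/np.tan(np.radians(s['vertical_fov'])/2)
    a=np.array([(u-s['cx'])/f,(v-s['cy'])/f])
    if fish:
        r=np.hypot(*a); d=np.array([*(a/r*np.sin(r) if r>0 else a),np.cos(r)])
    else: d=np.array([*a,1.])
    T=np.array(s['T']); return T[:3,3],T[:3,:3]@(d/np.linalg.norm(d))
def onz(s,u,v,z,fish=False):
    o,d=ray(s,u,v,fish); return o+d*(z-o[2])/d[2]
def cross(s1,p1,s2,p2,f1=False,f2=False):
    o1,d1=ray(s1,*p1,f1);o2,d2=ray(s2,*p2,f2)
    t=np.linalg.lstsq(np.c_[d1,-d2],o2-o1,rcond=None)[0]
    a=o1+d1*t[0];b=o2+d2*t[1]; return (a+b)/2,np.linalg.norm(a-b)
def proj(s,P):
    T=np.array(s['T']);c=T[:3,:3].T@(np.array(P)-T[:3,3]);f=s['color'].shape[0]/2/np.tan(np.radians(s['vertical_fov'])/2)
    return s['cx']+f*c[0]/c[2],s['cy']+f*c[1]/c[2]
E
python3 - <<'E'
from h import *
import pickle
S={n:snap(n,n+'0.png') for n in('top','scene','wrist')}
pickle.dump(S,open('s0.pkl','wb'))
for n in S: print(n,S[n]['vertical_fov'],S[n]['cx'],S[n]['cy'],np.round(S[n]['T'],3).tolist())
print(sensors.state())
a=cv2.imread('pics/scene0.png');b=cv2.imread('pics/wrist0.png')
E
```

```text
top 43.27025850488317 272.92277285488325 211.5587413909654 [[-0.012, -0.997, 0.073, 483.646], [-1.0, 0.014, 0.017, -3.608], [-0.018, -0.072, -0.997, 1471.1], [0.0, 0.0, 0.0, 1.0]]
scene 57.24869925045165 276.12539918532974 205.9529664037087 [[-0.762, 0.493, -0.42, 1100.856], [0.647, 0.591, -0.481, 598.159], [0.011, -0.639, -0.769, 1016.871], [0.0, 0.0, 0.0, 1.0]]
wrist 65.70646984690485 281.48495343696817 206.6005059423671 [[0.225, 0.924, 0.31, 66.681], [0.974, -0.213, -0.073, 651.929], [-0.002, 0.319, -0.948, 373.276], [0.0, 0.0, 0.0, 1.0]]
{'time_s': 0.15, 'joint_pos': array([ 6.69715748e+01,  1.40764261e+01,  8.93104141e+01,  1.15696612e-03,
        7.67026286e+01, -9.97402017e+00]), 'qd': array([-0.01531308, -0.11619172, -0.23946368, -0.04843285, -0.10480081,
       -0.07282811]), 'effort': array([-1.10315581e-03, -4.29990363e+01, -3.26551437e+01, -2.34134168e-04,
        3.50847826e-03, -4.49926517e-05]), 'eef_pos': array([146.72940433, 633.04194446, 403.80201037]), 'orientation': array([[-9.74154880e-01,  2.25880220e-01, -6.28935648e-04],
       [ 2.25880909e-01,  9.74153875e-01, -1.42940272e-03],
       [ 2.89806297e-04, -1.53452419e-03, -9.99998781e-01]]), 'contact_force': array([ 0.76848883,  0.58548368, -0.447809  ]), 'ft_torque': array([0.0125979 , 0.01179513, 0.03712248]), 'finger_force': 0.0, 'finger_gap': 85.27525600124912}
```

View pics/top0.png

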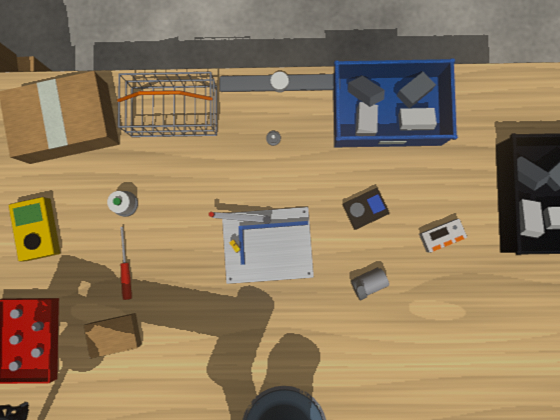

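View pics/scene0.png

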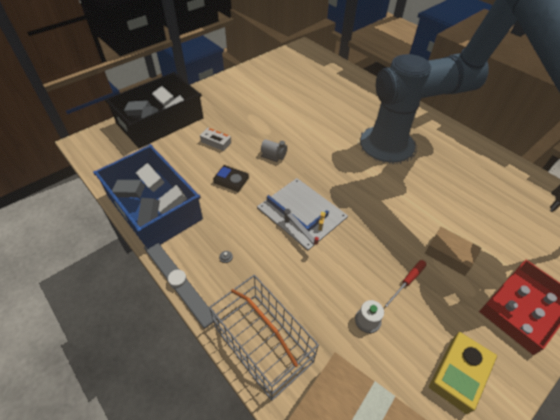

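The top view shows the unit at about (443,235), sockets downwards (−x), the jig at (268,246) with the fence corner upper left, and the red knob at (212,214). The scene view shows the same layout: unit (215,138), jig (302,212), knob (317,239). Next I take coarse positions.

Run:
```python
from h import *
import pickle
S=pickle.load(open('s0.pkl','rb'))
def blobs(s,name,lo,hi,box):
    h=cv2.cvtColor(s['color'],cv2.COLOR_RGB2HSV);m=cv2.inRange(h,lo,hi)
    k=np.zeros_like(m);x0,y0,x1,y1=box;k[y0:y1,x0:x1]=m[y0:y1,x0:x1]
    n,l,st,c=cv2.connectedComponentsWithStats(k)
    return [(st[i,4],c[i].round(1).tolist()) for i in range(1,n) if st[i,4]>3]
t,s=S['top'],S['scene']
print('or top',blobs(t,'',(5,150,120),(18,255,255),(410,200,480,260)))
print('or sc',blobs(s,'',(5,150,120),(18,255,255),(195,120,240,155)))
red=((170,120,80),(180,255,255))
for lo,hi in(((0,150,80),(5,255,255)),red):
  print('red',blobs(t,'',lo,hi,(200,200,225,225)),blobs(s,'',lo,hi,(300,225,330,250)))
for n,p,z in(('unit',(443,234),46),('sockL',(435,244),46),('sockR',(461,238),46),('corner',(241,227),34),('fenceend',(308,220),34),('knob',(212,214),85),('pump',(370,280),40),('disp',(366,208),34),('pivot?',(268,217),59)):
    print(n,onz(t,*p,z).round(0))
print(cross(t,(443,234),s,(215,138)),cross(t,(212,214),s,(317,239)))
c=lambda i,b,k:cv2.resize(i['color'][b[1]:b[3],b[0]:b[2],::-1],None,fx=k,fy=k,interpolation=cv2.INTER_CUBIC)
a=c(t,(200,190,330,290),4);b=c(t,(330,180,480,305),1.8)
cv2.imwrite('pics/c1.png',a)
```

```text
or top [(np.int32(34), [459.0, 238.5]), (np.int32(33), [447.8, 243.0]), (np.int32(33), [436.4, 247.6])]
or sc []
red [(np.int32(19), [211.2, 213.8])] [(np.int32(4), [316.2, 238.8])]
red [] []
unit [ 521. -434.   46.]
sockL [ 494. -411.   46.]
sockR [ 510. -481.   46.]
corner [547. 108.  34.]
fenceend [564. -74.  34.]
knob [580. 180.  85.]
pump [ 400. -237.   40.]
disp [ 594. -232.   34.]
pivot? [572.  34.  59.]
(array([ 520.45080586, -438.96523989,   25.5590478 ]), np.float64(2.4547232560494328)) (array([578.88819274, 183.43811667,  77.00215552]), np.float64(5.496080288457972))
```

View pics/c1.png

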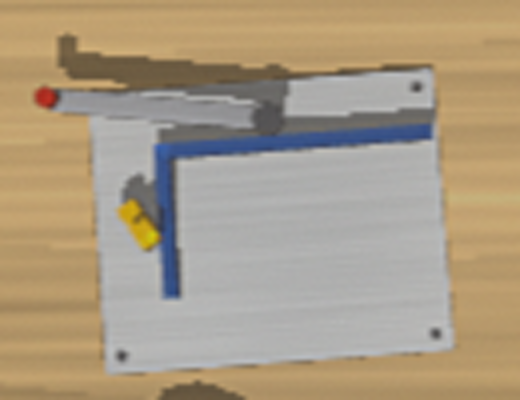

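The crop shows the bar nearly parallel to the long fence and well open: pivot at about (267,219) in the full picture, knob (211,214), fence corner (241,227). I'll move over the jig for a close look.

Request:
move_arm --delta_pos '[[-0.97,-0.85,0],[-0.97,-0.85,0],[-0.97,-0.85,0],[-0.97,-0.85,0],[-0.97,-0.85,0]]' --rot '[[0,0,0],[0,0,0],[0,0,0],[0,0,0],[0,0,0]]' --fingers '[-1,-1,-1,-1,-1]'

```text
time_s: 0.78
eef_pos: [241.4, 501.3, 404.4]
orientation: [[-0.974, 0.226, -0.0], [0.226, 0.974, -0.0], [0.0, -0.0, -1.0]]
contact_force: [-0.2, 0.3, -0.6]
finger_gap: 85.5
finger_force: 0.0
```

Request:
move_arm --delta_pos '[[-0.97,-0.85,0],[-0.97,-0.85,0],[-0.97,-0.85,0],[-0.97,-0.85,0],[-0.97,-0.85,0]]' --rot '[[0,0,0],[0,0,0],[0,0,0],[0,0,0],[0,0,0]]' --fingers '[-1,-1,-1,-1,-1]'

```text
time_s: 1.4
eef_pos: [335.4, 370.5, 404.4]
orientation: [[-0.974, 0.226, -0.0], [0.226, 0.974, -0.0], [0.0, -0.0, -1.0]]
contact_force: [-0.7, 0.6, 0.1]
finger_gap: 85.4
finger_force: 0.0
```

Request:
move_arm --delta_pos '[[-0.97,-0.85,0],[-0.97,-0.85,0],[-0.97,-0.85,0],[-0.97,-0.85,0],[-0.97,-0.85,0]]' --rot '[[0,0,0],[0,0,0],[0,0,0],[0,0,0],[0,0,0]]' --fingers '[-1,-1,-1,-1,-1]'

```text
time_s: 2.02
eef_pos: [429.5, 239.6, 404.5]
orientation: [[-0.974, 0.226, -0.0], [0.226, 0.974, -0.0], [0.0, -0.0, -1.0]]
contact_force: [-0.1, 0.4, 0.9]
finger_gap: 85.4
finger_force: 0.0
```

Request:
move_arm --delta_pos '[[-0.97,-0.85,0],[-0.97,-0.85,0],[-0.97,-0.85,0],[-0.97,-0.85,0],[-0.97,-0.85,0]]' --rot '[[0,0,0],[0,0,0],[0,0,0],[0,0,0],[0,0,0]]' --fingers '[-1,-1,-1,-1,-1]'

```text
time_s: 2.65
eef_pos: [523.7, 108.7, 404.4]
orientation: [[-0.974, 0.226, -0.0], [0.226, 0.974, 0.0], [0.0, -0.0, -1.0]]
contact_force: [-0.0, 0.4, -0.9]
finger_gap: 86.0
finger_force: 0.0
```

Request:
move_arm --delta_pos '[[-0.97,-0.85,0],[-0.97,-0.85,0],[0,0,0]]' --rot '[[0,0,0],[0,0,0],[0,0,0]]' --fingers '[-1,-1,-1]'

```text
time_s: 3.02
eef_pos: [561.6, 55.8, 404.3]
orientation: [[-0.974, 0.228, -0.001], [0.228, 0.974, -0.0], [0.001, -0.0, -1.0]]
contact_force: [0.8, -0.0, 0.4]
finger_gap: 85.8
finger_force: 0.0
```

Run:
```python
from h import *
import pickle
s=snap('wrist','w1.png');pickle.dump(s,open('w1.pkl','wb'))
t=snap('top');pickle.dump(t,open('t1.pkl','wb'))
a=sensors.state();print(a['time_s'],a['eef_pos'],a['joint_pos'])
```

```text
3.125 [560.70100908  57.39273184 404.28034129] [-5.68220184e+00  2.55908034e+00  1.02079747e+02  1.91186757e-02
  7.54219576e+01 -8.26107611e+01]
```

View pics/w1.png

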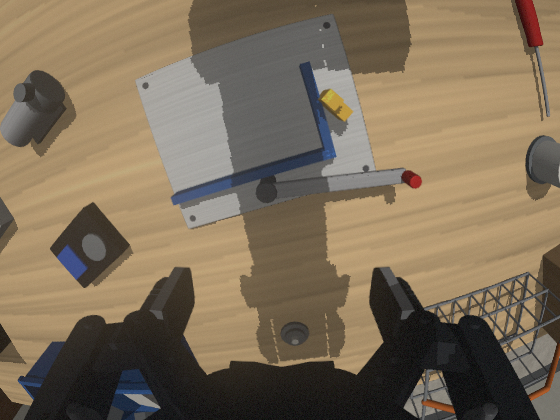

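The wrist view shows the jig: plate corners near (136,80), (335,15), (377,175), (190,229), the fence corner near (333,157), the pivot at (266,189), and the knob top at (414,181). I refine these by edge fits and rays.

```bash
cat > jig.py <<'E'
from h import *
import pickle
s=pickle.load(open('w1.pkl','rb'));t=pickle.load(open('t1.pkl','rb'));t0=pickle.load(open('s0.pkl','rb'))['top'];sc0=pickle.load(open('s0.pkl','rb'))['scene']
sat=cv2.GaussianBlur(cv2.cvtColor(s['color'],cv2.COLOR_RGB2HSV)[:,:,1],(3,3),0).astype(float)
def edge(p,q,z,a=.08,b=.92,w=7):
    p,q=np.array(p,float),np.array(q,float);d=(q-p)/np.linalg.norm(q-p);n=np.array([-d[1],d[0]]);P=[]
    for k in np.linspace(a,b,60):
        c=p+(q-p)*k;o=np.arange(-w,w+.1,.5);xy=c+o[:,None]*n
        v=cv2.remap(sat.astype(np.float32),xy[:,0].astype(np.float32)[None],xy[:,1].astype(np.float32)[None],1)[0]
        g=np.abs(np.gradient(v))
        if g.max()>4: P.append(onz(s,*(xy[g.argmax()]),z,True)[:2])
    P=np.array(P);l=cv2.fitLine(P.astype(np.float32),cv2.DIST_HUBER,0,.01,.01).ravel()
    r=np.abs((P-l[2:])@np.array([-l[1],l[0]]));return l,np.median(r),len(P)
C=[(136,80),(335,15),(377,175),(190,229)]
for p in C: print('plate corner',onz(s,*p,10,True).round(1))
rng=[(.08,.92),(.35,.85),(.6,.95),(.08,.92)]
E=[edge(C[i],C[(i+1)%4],10) if i!=1 and i!=2 else edge(C[i],C[(i+1)%4],10,*rng[i]) for i in range(4)]
for l,r,n in E: print('dir deg',np.degrees(np.arctan2(l[1],l[0])).round(2),'res',r.round(2),n)
def X(a,b): 
    A=np.c_[a[:2],-b[:2]];k=np.linalg.solve(A,b[2:]-a[2:]);return a[2:]+a[:2]*k[0]
V=[X(E[i-1][0],E[i][0]) for i in range(4)]
print(np.round(V,1),[np.linalg.norm(V[i]-V[i-1]).round(1) for i in range(4)])
for n,p,z in(('fence in corner',(322,150),34),('pivot',(266,189),59),('knobtop',(414,181),85)): print(n,onz(s,*p,z,True).round(1))
print('knob',cross(s,(416,182),t0,(211.2,213.8),True),cross(t0,(211.2,213.8),sc0,(316.2,238.8)))
print('fence corner h',cross(s,(333,157),t0,(240,226.5),True))
cv2.imwrite('pics/c2.png',np.hstack([cv2.resize(s['color'][50:240,160:260,::-1],None,fx=3,fy=3),cv2.resize(s['color'][50:240,290:390,::-1],None,fx=3,fy=3)]))
E
python3 jig.py
```

```text
plate corner [410.3 -82.9  10. ]
plate corner [397.1 155.3  10. ]
plate corner [588.1 165.8  10. ]
plate corner [603.6 -70.4  10. ]
dir deg -86.53 res 0.28 60
dir deg 3.47 res 0.16 60
dir deg -86.33 res 0.07 60
dir deg 3.5 res 0.15 60
[[409.  -84.9]
 [394.5 153.4]
 [587.3 165.1]
 [602.6 -73. ]] [np.float32(194.0), np.float32(238.7), np.float32(193.2), np.float32(238.6)]
fence in corner [541.2 105.   34. ]
pivot [563.1  40.   59. ]
knobtop [580.  183.7  85. ]
knob (array([579.55675744, 182.20265777,  92.26899741]), np.float64(1.9836833794566058)) (array([580.45270488, 183.8625501 ,  79.68896631]), np.float64(1.9214492112684747))
fence corner h (array([547.27874836, 110.95400769,  54.81758788]), np.float64(3.4514435672424293))
```

View pics/c2.png

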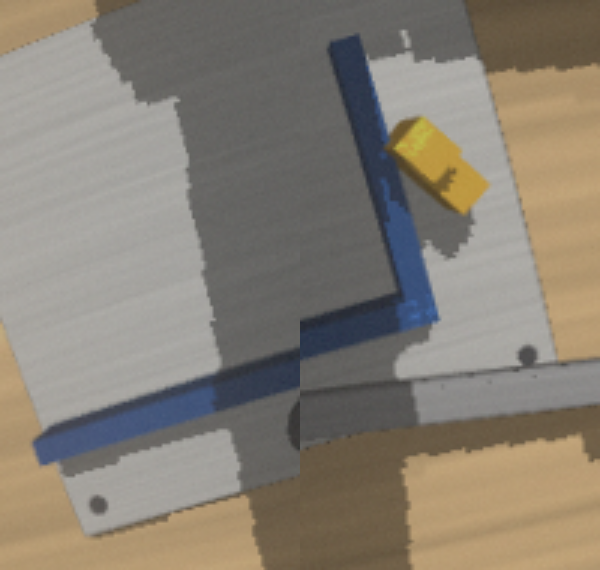

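The crop gives clear fence edges. The plate fit comes out at 194×239 mm, which agrees with the 195×240 stated. That puts the jig yaw at 3.5° and jig_corner at about (541.8,107.9). Bar opening is about 0.74 rad. Now to the unit.

Request:
move_arm --delta_pos '[[-0.146,-0.974,0],[-0.146,-0.974,0],[-0.146,-0.974,0],[-0.146,-0.974,0],[-0.146,-0.974,0]]' --rot '[[0,0,0],[0,0,0],[0,0,0],[0,0,0],[0,0,0]]' --fingers '[-1,-1,-1,-1,-1]'

```text
time_s: 3.75
eef_pos: [550.7, -64.9, 404.6]
orientation: [[-0.975, 0.224, -0.0], [0.224, 0.975, 0.0], [0.0, 0.0, -1.0]]
contact_force: [1.2, 0.5, 0.5]
finger_gap: 85.3
finger_force: 0.0
```

Request:
move_arm --delta_pos '[[-0.146,-0.974,0],[-0.146,-0.974,0],[-0.146,-0.974,0],[-0.146,-0.974,0],[-0.146,-0.974,0]]' --rot '[[0,0,0],[0,0,0],[0,0,0],[0,0,0],[0,0,0]]' --fingers '[-1,-1,-1,-1,-1]'

```text
time_s: 4.38
eef_pos: [541.3, -187.6, 404.6]
orientation: [[-0.975, 0.224, -0.0], [0.224, 0.975, 0.0], [0.0, 0.0, -1.0]]
contact_force: [0.9, -0.6, -0.2]
finger_gap: 85.6
finger_force: 0.0
```

Request:
move_arm --delta_pos '[[-0.146,-0.974,0],[-0.146,-0.974,0],[-0.146,-0.974,0],[-0.146,-0.974,0],[-0.146,-0.974,0]]' --rot '[[0,0,0],[0,0,0],[0,0,0],[0,0,0],[0,0,0]]' --fingers '[-1,-1,-1,-1,-1]'

```text
time_s: 5.0
eef_pos: [531.7, -312.0, 404.7]
orientation: [[-0.974, 0.225, 0.0], [0.225, 0.974, -0.0], [-0.0, -0.0, -1.0]]
contact_force: [0.4, 0.2, 0.8]
finger_gap: 85.6
finger_force: 0.0
```

Request:
move_arm --delta_pos '[[-0.146,-0.974,0],[-0.146,-0.974,0],[-0.146,-0.974,0],[-0.146,-0.974,0],[-0.146,-0.974,0]]' --rot '[[0,0,0],[0,0,0],[0,0,0],[0,0,0],[0,0,0]]' --fingers '[-1,-1,-1,-1,-1]'

```text
time_s: 5.62
eef_pos: [521.9, -435.3, 404.6]
orientation: [[-0.974, 0.226, -0.0], [0.226, 0.974, 0.0], [0.0, 0.0, -1.0]]
contact_force: [0.4, -0.2, -0.4]
finger_gap: 85.4
finger_force: 0.0
```

Request:
move_arm --delta_pos '[[0,0,0.27],[0,0,0.27],[0,0,0.27],[0,0,0.27],[0,0,0.27]]' --rot '[[0,0,1],[0,0,1],[0,0,1],[0,0,1],[0,0,1]]' --fingers '[-1,-1,-1,-1,-1]'

```text
time_s: 6.25
eef_pos: [522.0, -434.5, 370.6]
orientation: [[-0.786, 0.619, -0.0], [0.619, 0.786, 0.0], [0.0, -0.0, -1.0]]
contact_force: [-0.1, 0.3, 0.6]
finger_gap: 85.5
finger_force: 0.0
```

Request:
move_arm --delta_pos '[[0,0,0.27],[0,0,0.27],[0,0,0.27],[0,0,0.27],[0,0,0.27]]' --rot '[[0,0,1],[0,0,1],[0,0,1],[0,0,1],[0,0,1]]' --fingers '[-1,-1,-1,-1,-1]'

```text
time_s: 6.88
eef_pos: [522.0, -434.5, 336.9]
orientation: [[-0.451, 0.893, -0.0], [0.893, 0.451, 0.0], [0.0, -0.0, -1.0]]
contact_force: [-0.5, -0.3, -0.2]
finger_gap: 85.4
finger_force: 0.0
```

Request:
move_arm --delta_pos '[[0,0,0.27],[0,0,0],[0,0,0]]' --rot '[[0,0,1],[0,0,0],[0,0,0]]' --fingers '[-1,-1,-1]'

```text
time_s: 7.25
eef_pos: [522.1, -434.1, 330.7]
orientation: [[-0.375, 0.927, 0.0], [0.927, 0.375, -0.0], [-0.0, 0.0, -1.0]]
contact_force: [-0.9, -0.1, -0.7]
finger_gap: 84.7
finger_force: 0.0
```

Run:
```python
from h import *
import pickle
s=snap('wrist','w2.png');pickle.dump(s,open('w2.pkl','wb'))
t=snap('top');pickle.dump(t,open('t2.pkl','wb'))
a=sensors.state();print(a['time_s'],a['eef_pos'],a['joint_pos'],a['orientation'].round(3))
```

```text
7.35 [ 522.1313667  -433.89974093  330.93565098] [-4.92741879e+01  2.16880510e+01  8.77645218e+01 -9.08320224e-04
  7.05029907e+01 -7.12637303e+01] [[-0.374  0.927  0.   ]
 [ 0.927  0.374 -0.001]
 [-0.001  0.    -1.   ]]
```

View pics/w2.png

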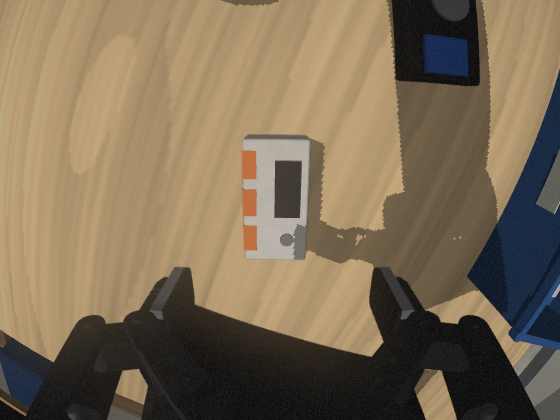

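The wrist view shows the unit with its top face corners near (244,138), (309,140), (306,259), (246,259); the sockets are on the left, at −x.

Run:
```python
from h import *
import pickle
s=pickle.load(open('w2.pkl','rb'));t0=pickle.load(open('s0.pkl','rb'))['top']
h=cv2.cvtColor(s['color'],cv2.COLOR_RGB2HSV)
box=np.zeros(h.shape[:2],np.uint8);box[125:268,232:318]=255
m=(cv2.inRange(h,(0,0,110),(180,45,255))|cv2.inRange(h,(3,170,120),(16,255,255)))&box
m=cv2.morphologyEx(m,cv2.MORPH_OPEN,np.ones((3,3)))
c=max(cv2.findContours(m,0,cv2.CHAIN_APPROX_NONE)[0],key=cv2.contourArea)[:,0]
P=np.array([onz(s,u,v,46,True)[:2] for u,v in c],np.float32)
r=cv2.minAreaRect(P);print(r,cv2.minAreaRect(c.astype(np.float32)))
Q=[onz(s,*p,46,True)[:2] for p in((244,139),(309,140.5),(306,259),(246,259))]
print(np.round(Q,1),[np.linalg.norm(Q[i]-Q[i-1]).round(1) for i in range(4)],np.mean(Q,0))
for z in (36,46):
  Q=[onz(s,*p,z,True)[:2] for p in((244,139),(309,140.5),(306,259),(246,259))];d=Q[0]-Q[3]; print(z,np.mean(Q,0).round(1),np.linalg.norm(d),np.linalg.norm(Q[1]-Q[0]))
om=cv2.inRange(h,(3,170,120),(16,255,255))&box
n,l,st,cc=cv2.connectedComponentsWithStats(om);cc=[cc[i] for i in range(1,n) if st[i,4]>50];print(cc)
cc.sort(key=lambda p:p[1])
W=[onz(s,*p,46,True)[:2] for p in cc];d=W[2]-W[0];print('sock dir',np.degrees(np.arctan2(d[1],d[0])))
for p,q in zip(cc,((459,238.5),(447.8,243),(436.4,247.6))): print(cross(s,p,t0,q,True))
for p,q in zip(cc,((436.4,247.6),(447.8,243),(459,238.5))): print(cross(s,p,t0,q,True))
```

```text
((517.5132446289062, -435.1901550292969), (53.058860778808594, 104.93665313720703), 21.05344581604004) ((275.2329406738281, 198.51629638671875), (67.05010986328125, 120.32585144042969), 1.2730300426483154)
[[ 475.3 -396.1]
 [ 523.1 -378.2]
 [ 562.  -474.1]
 [ 512.9 -494.1]] [np.float64(105.0), np.float64(51.0), np.float64(103.5), np.float64(53.0)] [ 518.33911191 -435.62651579]
36 [ 519.4 -438.7] 109.0910129534652 53.023401111046155
46 [ 518.3 -435.6] 104.96266163422608 51.016826765451704
[]Traceback (most recent call last):
  File "<stdin>", line 18, in <module>
IndexError: list index out of range
```

With the top at z=36 (the unit stands on the bench) the size fits: 109 mm long, centre (518.7,-438.5), yaw about 21.5°. The tool is already aligned, so I descend and grip.

Request:
move_arm --delta_pos '[[-0.12,-0.19,0.8],[0,0,0.8],[0,0,0.8],[0,0,0.8],[0,0,0.8]]' --rot '[[0,0,0],[0,0,0],[0,0,0],[0,0,0],[0,0,0]]' --fingers '[-1,-1,-1,-1,-1]'

```text
time_s: 7.98
eef_pos: [518.7, -438.0, 228.7]
orientation: [[-0.374, 0.927, -0.0], [0.927, 0.374, 0.0], [0.001, -0.0, -1.0]]
contact_force: [0.0, -0.4, -0.2]
finger_gap: 85.3
finger_force: 0.0
```

Request:
move_arm --delta_pos '[[0,0,0.8],[0,0,0.8],[0,0,0.56],[0,0,0],[0,0,0]]' --rot '[[0,0,0],[0,0,0],[0,0,0],[0,0,0],[0,0,0]]' --fingers '[-1,-1,-1,1,1]'

```text
time_s: 8.6
eef_pos: [519.2, -438.6, 177.6]
orientation: [[-0.374, 0.928, 0.001], [0.928, 0.374, -0.001], [-0.002, 0.0, -1.0]]
contact_force: [0.4, -1.6, -2.4]
finger_gap: 55.0
finger_force: 66.8
```

Request:
move_arm --delta_pos '[[0,0,0],[0,0,0],[0,0,0],[0,0,0]]' --rot '[[0,0,0],[0,0,0],[0,0,0],[0,0,0]]' --fingers '[1,1,1,1]'

```text
time_s: 9.1
eef_pos: [519.0, -438.4, 177.2]
orientation: [[-0.374, 0.927, 0.001], [0.927, 0.374, -0.001], [-0.001, 0.0, -1.0]]
contact_force: [0.6, -0.3, 2.4]
finger_gap: 54.9
finger_force: 67.4
```

Request:
move_arm --delta_pos '[[0,0,-1],[0,0,-1],[0,0,-1],[0,0,-1]]' --rot '[[0,0,0],[0,0,0],[0,0,0],[0,0,0]]' --fingers '[1,1,1,1]'

```text
time_s: 9.6
eef_pos: [518.2, -437.6, 275.5]
orientation: [[-0.374, 0.928, -0.002], [0.928, 0.374, 0.002], [0.003, -0.001, -1.0]]
contact_force: [-0.1, 0.1, -3.7]
finger_gap: 55.1
finger_force: 66.8
```

Request:
move_arm --delta_pos '[[0,0,0],[0,0,0],[0,0,0],[0,0,0]]' --rot '[[0,0,0.925],[0,0,0.925],[0,0,0.925],[0,0,0.925]]' --fingers '[1,1,1,1]'

```text
time_s: 10.1
eef_pos: [518.2, -437.6, 274.7]
orientation: [[-0.057, 0.998, -0.002], [0.998, 0.057, 0.003], [0.003, -0.002, -1.0]]
contact_force: [-0.2, 0.4, -4.3]
finger_gap: 54.7
finger_force: 66.7
```

Request:
move_arm --delta_pos '[[0.966,-0.004,0],[0.966,-0.004,0],[0.966,-0.004,0],[0.966,-0.004,0],[0.966,-0.004,0]]' --rot '[[0,0,0],[0,0,0],[0,0,0],[0,0,0],[0,0,0]]' --fingers '[1,1,1,1,1]'

```text
time_s: 10.72
eef_pos: [510.3, -316.4, 275.0]
orientation: [[-0.06, 0.998, -0.002], [0.998, 0.06, 0.002], [0.002, -0.002, -1.0]]
contact_force: [-0.5, 0.1, -4.4]
finger_gap: 55.4
finger_force: 66.9
```

Request:
move_arm --delta_pos '[[0.966,-0.004,0],[0.966,-0.004,0],[0.966,-0.004,0],[0.966,-0.004,0],[0.966,-0.004,0]]' --rot '[[0,0,0],[0,0,0],[0,0,0],[0,0,0],[0,0,0]]' --fingers '[1,1,1,1,1]'

```text
time_s: 11.35
eef_pos: [503.1, -195.6, 276.5]
orientation: [[-0.06, 0.998, 0.0], [0.998, 0.06, -0.0], [-0.0, 0.0, -1.0]]
contact_force: [0.1, 0.2, -3.7]
finger_gap: 55.0
finger_force: 66.9
```

Request:
move_arm --delta_pos '[[0.966,-0.004,0],[0.966,-0.004,0],[0.966,-0.004,0],[0.966,-0.004,0],[0.966,-0.004,0]]' --rot '[[0,0,0],[0,0,0],[0,0,0],[0,0,0],[0,0,0]]' --fingers '[1,1,1,1,1]'

```text
time_s: 11.98
eef_pos: [495.2, -75.1, 276.6]
orientation: [[-0.06, 0.998, 0.0], [0.998, 0.06, -0.0], [-0.0, 0.0, -1.0]]
contact_force: [0.7, -0.3, -4.4]
finger_gap: 55.1
finger_force: 66.9
```

Request:
move_arm --delta_pos '[[0.966,-0.004,0],[0.966,-0.004,0],[0.966,-0.004,0],[0.966,-0.004,0],[0.966,-0.004,0]]' --rot '[[0,0,0],[0,0,0],[0,0,0],[0,0,0],[0,0,0]]' --fingers '[1,1,1,1,1]'

```text
time_s: 12.6
eef_pos: [487.3, 45.4, 276.6]
orientation: [[-0.06, 0.998, 0.0], [0.998, 0.06, -0.0], [-0.0, 0.0, -1.0]]
contact_force: [0.0, 0.0, -4.0]
finger_gap: 55.4
finger_force: 66.9
```

Request:
move_arm --delta_pos '[[0,0,0],[0,0,0]]' --rot '[[0,0,0],[0,0,0]]' --fingers '[1,1]'

```text
time_s: 12.85
eef_pos: [487.6, 43.9, 276.6]
orientation: [[-0.06, 0.998, 0.0], [0.998, 0.06, -0.0], [-0.0, 0.0, -1.0]]
contact_force: [-0.1, 0.6, -4.4]
finger_gap: 55.4
finger_force: 66.9
```

Run:
```python
from h import *
import pickle
s=snap('wrist','w3.png');pickle.dump(s,open('w3.pkl','wb'))
a=sensors.state();print(a['time_s'],a['eef_pos'],a['joint_pos'],a['orientation'].round(4))
```

```text
12.9 [487.73940301  43.64178005 276.56618025] [-8.17793091e+00  1.72695124e+00  1.17529984e+02 -1.80553645e-02
  6.07203379e+01 -1.16000996e+01] [[-5.980e-02  9.982e-01  4.000e-04]
 [ 9.982e-01  5.980e-02 -3.000e-04]
 [-3.000e-04  3.000e-04 -1.000e+00]]
```

View pics/w3.png

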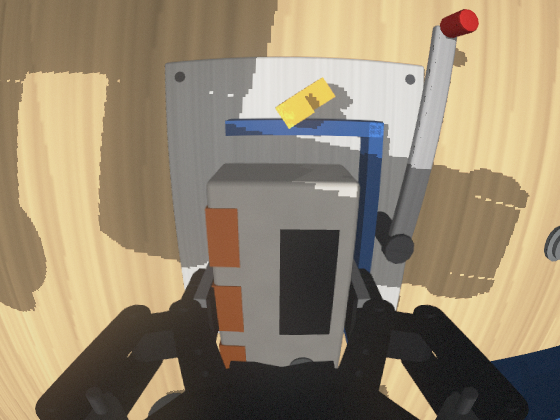

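The view shows the unit held square above the jig, with the short fence's inner edge near row 137, the knob at (462,22) and the sockets on the −x side. I lower it onto the plate.

Request:
move_arm --delta_pos '[[0,0,0.7],[0,0,0.7],[0,0,0.7],[0,0,0.7],[0,0,0.7]]' --rot '[[0,0,0],[0,0,0],[0,0,0],[0,0,0],[0,0,0]]' --fingers '[1,1,1,1,1]'

```text
time_s: 13.52
eef_pos: [487.6, 43.8, 187.5]
orientation: [[-0.06, 0.998, -0.001], [0.998, 0.06, 0.0], [0.0, -0.001, -1.0]]
contact_force: [0.1, 0.2, -4.7]
finger_gap: 55.5
finger_force: 67.1
```

Request:
move_arm --delta_pos '[[0,0,0.04],[0,0,0.04],[0,0,0]]' --rot '[[0,0,0],[0,0,0],[0,0,0]]' --fingers '[1,1,1]'

```text
time_s: 13.9
eef_pos: [487.7, 43.9, 186.9]
orientation: [[-0.06, 0.998, 0.0], [0.998, 0.06, -0.0], [-0.0, 0.0, -1.0]]
contact_force: [0.6, 0.8, -4.4]
finger_gap: 55.2
finger_force: 68.3
```

Request:
move_arm --delta_pos '[[0,0,0.03],[0,0,0.03],[0,0,0]]' --rot '[[0,0,0],[0,0,0],[0,0,0]]' --fingers '[1,1,1]'

```text
time_s: 14.28
eef_pos: [488.0, 43.9, 186.5]
orientation: [[-0.06, 0.998, -0.0], [0.998, 0.06, -0.0], [-0.0, -0.0, -1.0]]
contact_force: [-4.3, -0.6, 7.2]
finger_gap: 55.0
finger_force: 69.6
```

Request:
move_arm --delta_pos '[[0.1,0,0],[0.1,0,0],[0,0,0]]' --rot '[[0,0,0],[0,0,0],[0,0,0]]' --fingers '[1,1,1]'

```text
time_s: 14.65
eef_pos: [488.4, 48.7, 186.6]
orientation: [[-0.061, 0.998, 0.003], [0.998, 0.061, -0.001], [-0.001, 0.003, -1.0]]
contact_force: [-0.1, -3.7, 6.0]
finger_gap: 55.0
finger_force: 69.5
```

Request:
move_arm --delta_pos '[[0.04,0,0],[0.04,0,0],[0,0,0]]' --rot '[[0,0,0],[0,0,0],[0,0,0]]' --fingers '[1,1,1]'

```text
time_s: 15.02
eef_pos: [488.5, 50.0, 186.6]
orientation: [[-0.062, 0.998, 0.003], [0.998, 0.062, -0.003], [-0.003, 0.003, -1.0]]
contact_force: [0.2, -9.3, 5.8]
finger_gap: 55.2
finger_force: 69.4
```

Request:
move_arm --delta_pos '[[0.04,0,0],[0,0,0]]' --rot '[[0,0,0],[0,0,0]]' --fingers '[1,1]'

```text
time_s: 15.28
eef_pos: [488.5, 50.4, 186.6]
orientation: [[-0.063, 0.998, 0.003], [0.998, 0.063, -0.005], [-0.005, 0.003, -1.0]]
contact_force: [-0.4, -14.2, 4.4]
finger_gap: 55.2
finger_force: 69.3
```

Contact with the short fence at about y=50. I release with a limited opening, lift, and go behind the −x face with the fingers shut.

Request:
move_arm --delta_pos '[[0,0,0],[0,0,0],[0,0,0],[0,0,-0.4],[0,0,-1]]' --rot '[[0,0,0],[0,0,0],[0,0,0],[0,0,0],[0,0,0]]' --fingers '[-0.65,-0.65,-0.65,-0.65,-0.65]'

```text
time_s: 15.9
eef_pos: [486.7, 52.0, 220.3]
orientation: [[-0.06, 0.998, -0.003], [0.998, 0.06, 0.001], [0.001, -0.003, -1.0]]
contact_force: [0.5, -0.7, 0.1]
finger_gap: 70.2
finger_force: 0.0
```

Request:
move_arm --delta_pos '[[0,0,-1],[0,-0.74,0],[0,-0.74,0],[0,-0.74,0],[0,0,0]]' --rot '[[0,0,0],[0,0,0],[0,0,0],[0,0,0],[0,0,0]]' --fingers '[-0.65,1,1,1,1]'

```text
time_s: 16.52
eef_pos: [431.2, 48.7, 245.7]
orientation: [[-0.06, 0.998, 0.0], [0.998, 0.06, 0.0], [0.0, 0.0, -1.0]]
contact_force: [-0.2, -0.2, -0.7]
finger_gap: 0.4
finger_force: 0.0
```

Request:
move_arm --delta_pos '[[0,0,0],[0,0,0]]' --rot '[[0,0,0],[0,0,0]]' --fingers '[1,1]'

```text
time_s: 16.77
eef_pos: [432.5, 48.5, 245.8]
orientation: [[-0.06, 0.998, 0.001], [0.998, 0.06, -0.0], [-0.0, 0.001, -1.0]]
contact_force: [-0.5, -0.2, 0.4]
finger_gap: 0.0
finger_force: 0.0
```

Run:
```python
from h import *
import pickle
s=snap('wrist','w4.png');pickle.dump(s,open('w4.pkl','wb'))
a=sensors.state();print(a['time_s'],a['eef_pos'],a['finger_gap'])
```

```text
16.825 [432.4494131   48.46125877 245.68603113] 0.0691362061554692
```

View pics/w4.png

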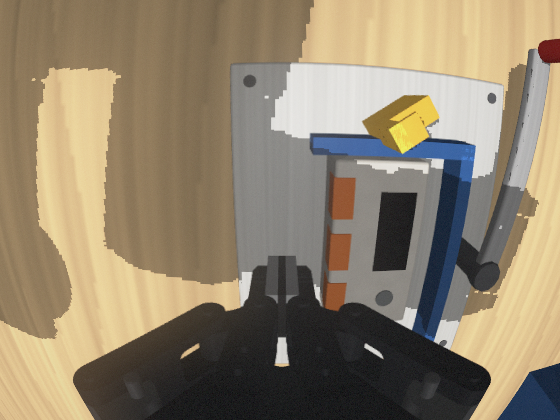

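The unit sits against the short fence, about 30 mm from the long one; the closed fingers are clear on its −x side near (282,270). Descend and push +x.

Request:
move_arm --delta_pos '[[0,0,0.72],[0,0,0.72],[0,0,0.72],[0,0,0]]' --rot '[[0,0,0],[0,0,0],[0,0,0],[0,0,0]]' --fingers '[1,1,1,1]'

```text
time_s: 17.32
eef_pos: [431.5, 48.6, 190.3]
orientation: [[-0.06, 0.998, -0.003], [0.998, 0.06, 0.001], [0.001, -0.003, -1.0]]
contact_force: [0.2, 0.1, -0.8]
finger_gap: -0.1
finger_force: 0.0
```

Request:
move_arm --delta_pos '[[0,0.2,0],[0,0.2,0],[0,0.2,0],[0,0.2,0],[0,0.2,0]]' --rot '[[0,0,0],[0,0,0],[0,0,0],[0,0,0],[0,0,0]]' --fingers '[1,1,1,1,1]'

```text
time_s: 17.95
eef_pos: [456.9, 50.1, 191.4]
orientation: [[-0.06, 0.998, -0.001], [0.998, 0.06, 0.0], [0.0, -0.001, -1.0]]
contact_force: [-3.5, 0.3, 3.5]
finger_gap: -0.1
finger_force: 1.7
```

Request:
move_arm --delta_pos '[[0,0.12,0],[0,0.12,0],[0,0.12,0],[0,0,0]]' --rot '[[0,0,0],[0,0,0],[0,0,0],[0,0,0]]' --fingers '[1,1,1,1]'

```text
time_s: 18.45
eef_pos: [466.1, 50.5, 191.5]
orientation: [[-0.06, 0.998, 0.001], [0.998, 0.06, -0.0], [-0.0, 0.001, -1.0]]
contact_force: [-0.8, -0.2, 0.4]
finger_gap: -0.2
finger_force: 0.1
```

Request:
move_arm --delta_pos '[[0,0.1,0],[0,0.1,0],[0,0.06,0],[0,0,0]]' --rot '[[0,0,0],[0,0,0],[0,0,0],[0,0,0]]' --fingers '[1,1,1,1]'

```text
time_s: 18.95
eef_pos: [472.5, 50.9, 191.5]
orientation: [[-0.06, 0.998, 0.001], [0.998, 0.06, -0.0], [-0.0, 0.001, -1.0]]
contact_force: [-1.0, -0.2, -0.2]
finger_gap: 0.2
finger_force: 0.5
```

Request:
move_arm --delta_pos '[[0,0.06,0],[0,0,0]]' --rot '[[0,0,0],[0,0,0]]' --fingers '[1,1]'

```text
time_s: 19.2
eef_pos: [473.9, 51.0, 191.4]
orientation: [[-0.06, 0.998, 0.0], [0.998, 0.06, 0.0], [-0.0, 0.0, -1.0]]
contact_force: [-1.4, 1.0, -0.2]
finger_gap: 0.1
finger_force: 0.6
```

Request:
move_arm --delta_pos '[[0,0.06,0],[0,0.06,0],[0,0,0]]' --rot '[[0,0,0],[0,0,0],[0,0,0]]' --fingers '[1,1,1]'

```text
time_s: 19.58
eef_pos: [476.1, 51.1, 191.2]
orientation: [[-0.061, 0.998, -0.004], [0.998, 0.061, -0.0], [-0.0, -0.004, -1.0]]
contact_force: [-8.1, -2.2, 5.0]
finger_gap: -0.1
finger_force: 4.0
```

Request:
move_arm --delta_pos '[[0,0.05,0],[0,0,0]]' --rot '[[0,0,0],[0,0,0]]' --fingers '[1,1]'

```text
time_s: 19.82
eef_pos: [476.6, 51.2, 190.9]
orientation: [[-0.061, 0.998, -0.007], [0.998, 0.061, -0.0], [0.0, -0.007, -1.0]]
contact_force: [-11.5, -2.8, 9.1]
finger_gap: -0.0
finger_force: 6.3
```

Firm contact with the long fence at about x=475. Next, a push along +y from the −y end.

Request:
move_arm --delta_pos '[[0,-0.7,0],[0,0,-0.8],[0,0,-0.8],[0,0,-0.8],[-0.81,0.32,0]]' --rot '[[0,0,0],[0,0,0],[0,0,0],[0,0,0],[0,0,0]]' --fingers '[1,1,1,1,1]'

```text
time_s: 20.45
eef_pos: [470.7, 30.8, 253.5]
orientation: [[-0.062, 0.998, 0.006], [0.998, 0.062, -0.001], [-0.001, 0.006, -1.0]]
contact_force: [1.1, -1.4, 0.7]
finger_gap: -0.0
finger_force: 0.0
```

Request:
move_arm --delta_pos '[[-0.85,0.7,0],[-0.85,0.7,0],[-0.85,0.7,0],[0,0,0],[0,0,0]]' --rot '[[0,0,0],[0,0,0],[0,0,0],[0,0,0],[0,0,0]]' --fingers '[1,1,1,1,1]'

```text
time_s: 21.08
eef_pos: [525.7, -29.6, 251.3]
orientation: [[-0.06, 0.998, -0.0], [0.998, 0.06, 0.0], [0.0, -0.0, -1.0]]
contact_force: [-0.7, 1.0, 0.5]
finger_gap: 0.2
finger_force: 0.0
```

Run:
```python
from h import *
import pickle
s=snap('wrist','w5.png');pickle.dump(s,open('w5.pkl','wb'))
a=sensors.state();print(a['time_s'],a['eef_pos'],a['finger_gap'])
```

```text
21.125 [525.48903079 -29.37572623 251.19940389] -0.09512149695307855
```

View pics/w5.png

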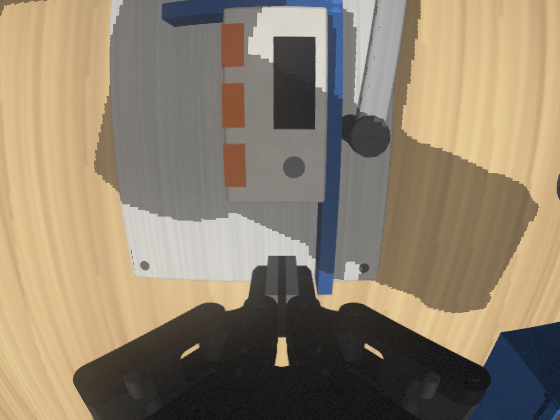

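The unit lies flat along the long fence, right edge at column 325; the fingers are beyond its −y end. I shift 3.5 mm away from the fence, descend and push +y.

Request:
move_arm --delta_pos '[[0,-0.14,0],[0,0,0.8],[0,0,0.8],[0,0,0.78],[0,0,0]]' --rot '[[0,0,0],[0,0,0],[0,0,0],[0,0,0],[0,0,0]]' --fingers '[1,1,1,1,1]'

```text
time_s: 21.75
eef_pos: [521.3, -29.6, 190.6]
orientation: [[-0.061, 0.998, -0.004], [0.998, 0.061, 0.001], [0.001, -0.004, -1.0]]
contact_force: [-1.0, 0.0, -0.1]
finger_gap: 0.2
finger_force: 0.0
```

Request:
move_arm --delta_pos '[[0.16,0,0],[0.16,0,0],[0.12,0,0],[0,0,0]]' --rot '[[0,0,0],[0,0,0],[0,0,0],[0,0,0]]' --fingers '[1,1,1,1]'

```text
time_s: 22.25
eef_pos: [521.9, -18.9, 192.3]
orientation: [[-0.061, 0.998, 0.001], [0.998, 0.061, -0.0], [-0.0, 0.001, -1.0]]
contact_force: [1.1, 0.0, 0.3]
finger_gap: 0.1
finger_force: 0.0
```

Request:
move_arm --delta_pos '[[0.06,0,0],[0.06,0,0],[0,0,0]]' --rot '[[0,0,0],[0,0,0],[0,0,0]]' --fingers '[1,1,1]'

```text
time_s: 22.62
eef_pos: [521.6, -16.2, 191.9]
orientation: [[-0.06, 0.998, -0.0], [0.998, 0.06, 0.0], [0.0, -0.0, -1.0]]
contact_force: [-0.2, 0.2, 0.6]
finger_gap: 0.2
finger_force: 0.0
```

Request:
move_arm --delta_pos '[[0.06,0,0],[0.06,0,0],[0,0,0]]' --rot '[[0,0,0],[0,0,0],[0,0,0]]' --fingers '[1,1,1]'

```text
time_s: 23.0
eef_pos: [521.6, -14.4, 192.1]
orientation: [[-0.061, 0.998, 0.0], [0.998, 0.061, -0.004], [-0.004, 0.0, -1.0]]
contact_force: [-1.2, -9.3, -0.1]
finger_gap: 0.3
finger_force: 4.6
```

Request:
move_arm --delta_pos '[[0.05,0,0],[0,0,0]]' --rot '[[0,0,0],[0,0,0]]' --fingers '[1,1]'

```text
time_s: 23.25
eef_pos: [521.6, -14.0, 192.1]
orientation: [[-0.062, 0.998, 0.0], [0.998, 0.062, -0.006], [-0.006, -0.0, -1.0]]
contact_force: [-1.5, -14.9, -1.9]
finger_gap: 0.1
finger_force: 7.4
```

Immediate stiff contact at y≈−15 shows the unit was already flush in y too. Back off, lift, and go over the knob.

Request:
move_arm --delta_pos '[[-0.5,0,0],[0,0,-1],[0,0,-1],[0,0,-1],[0,0,-1]]' --rot '[[0,0,0],[0,0,0],[0,0,0],[0,0,0],[0,0,0]]' --fingers '[1,1,1,1,1]'

```text
time_s: 23.88
eef_pos: [522.1, -24.5, 292.7]
orientation: [[-0.06, 0.998, 0.0], [0.998, 0.06, 0.001], [0.001, 0.0, -1.0]]
contact_force: [0.0, 0.7, -0.6]
finger_gap: 0.2
finger_force: 0.0
```

Request:
move_arm --delta_pos '[[0.91,0.316,-0.4],[0.91,0.316,0],[0.91,0.316,0],[0.91,0.316,0],[0.91,0.316,0]]' --rot '[[0,0,0],[0,0,0],[0,0,0],[0,0,0],[0,0,0]]' --fingers '[1,1,1,1,1]'

```text
time_s: 24.5
eef_pos: [554.9, 92.2, 301.9]
orientation: [[-0.06, 0.998, -0.0], [0.998, 0.06, 0.001], [0.001, -0.0, -1.0]]
contact_force: [-0.1, 0.5, 0.4]
finger_gap: 0.1
finger_force: 0.0
```

Request:
move_arm --delta_pos '[[0.91,0.316,0],[0.91,0.316,0],[0.91,0.316,0],[0.91,0.316,0]]' --rot '[[0,0,0],[0,0,0],[0,0,0.9],[0,0,0.9]]' --fingers '[1,1,-1,-1]'

```text
time_s: 25.0
eef_pos: [582.7, 184.3, 301.8]
orientation: [[0.099, 0.995, -0.0], [0.995, -0.099, 0.0], [0.0, -0.001, -1.0]]
contact_force: [0.5, -0.1, -0.2]
finger_gap: 35.8
finger_force: 0.0
```

Request:
move_arm --delta_pos '[[0,0,0],[0,0,0],[0,0,0]]' --rot '[[0,0,0],[0,0,0],[0,0,0]]' --fingers '[-1,-1,-1]'

```text
time_s: 25.38
eef_pos: [582.5, 182.9, 301.8]
orientation: [[0.097, 0.995, -0.0], [0.995, -0.097, -0.0], [-0.0, -0.0, -1.0]]
contact_force: [-1.0, -0.4, 1.1]
finger_gap: 85.2
finger_force: 0.0
```

Run:
```python
from h import *
import pickle
s=snap('wrist','w6.png');pickle.dump(s,open('w6.pkl','wb'))
t=snap('top');pickle.dump(t,open('t6.pkl','wb'))
a=sensors.state();print(a['time_s'],a['eef_pos'],a['orientation'].round(3),a['finger_gap'])
h=cv2.cvtColor(s['color'],cv2.COLOR_RGB2HSV)
m=cv2.inRange(h,(0,150,60),(5,255,255))|cv2.inRange(h,(174,150,60),(180,255,255))
n,l,st,c=cv2.connectedComponentsWithStats(m)
for i in range(1,n):
  if st[i,4]>30: print(st[i],c[i],onz(s,*c[i],78,True))
```

```text
25.475 [582.52164676 183.00777854 301.96165175] [[ 0.097  0.995 -0.   ]
 [ 0.995 -0.097 -0.   ]
 [-0.    -0.    -1.   ]] 85.26246667941193
[271 226  19  16 101] [281.79207921 234.88118812] [582.56810694 180.95033941  78.        ]
```

View pics/w6.png

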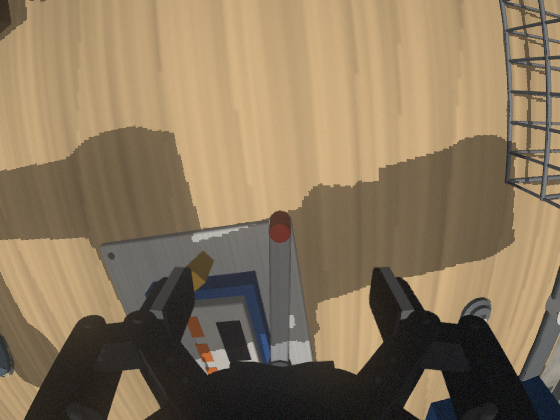

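The knob top is at (282,235), i.e. about (582.5,184,85), centred between the fingers; the unit sits flush in the corner at lower left. Descend and grip the knob.

Request:
move_arm --delta_pos '[[0.04,0,0.84],[0,0,0.84],[0,0,0.84],[0,0,0],[0,0,0]]' --rot '[[0,0,0],[0,0,0],[0,0,0],[0,0,0],[0,0,0]]' --fingers '[-1,-1,-1,1,1]'

```text
time_s: 26.1
eef_pos: [582.9, 184.7, 239.0]
orientation: [[0.097, 0.995, 0.0], [0.995, -0.097, 0.0], [0.0, 0.0, -1.0]]
contact_force: [0.2, 0.8, 0.9]
finger_gap: 51.6
finger_force: 0.0
```

Request:
move_arm --delta_pos '[[0,0,0],[0,0,0],[0,0,0],[0,0,0]]' --rot '[[0,0,0],[0,0,0],[0,0,0],[0,0,0]]' --fingers '[1,1,1,1]'

```text
time_s: 26.6
eef_pos: [583.1, 184.7, 240.0]
orientation: [[0.097, 0.995, 0.002], [0.995, -0.097, 0.0], [0.0, 0.002, -1.0]]
contact_force: [-0.5, 0.4, 5.4]
finger_gap: 11.2
finger_force: 58.6
```

Run:
```python
from h import *
import pickle
# squareness/flush check of the unit: orange sockets and white top edges in the two clear wrist views
s=pickle.load(open('w5.pkl','rb'))
h=cv2.cvtColor(s['color'],cv2.COLOR_RGB2HSV)
for (u,v),z in (((228,9),46),((227,201),46),((325,201),46),((330,9),46)): print(onz(s,u,v,z,True).round(1))
m=cv2.inRange(h,(3,140,60),(16,255,255));n,l,st,c=cv2.connectedComponentsWithStats(m)
W=[onz(s,*c[i],46,True)[:2] for i in range(1,n) if st[i,4]>200 and st[i,4]<3000];print(np.round(W,1))
a=sensors.state();print(a['eef_pos'])
```

```text
[489.3 102.9  46. ]
[493.3  -4.4  46. ]
[548.9  -1.   46. ]
[543.3 106.   46. ]
[[492.9  82.4]
 [495.   49.7]
 [496.9  16.8]]
[583.11491349 184.70123173 239.98041427]
```

The unit reads square (sockets line at 3.5°, equal to the jig) and the knob is gripped. Swing along the arc.

Request:
move_arm --delta_pos '[[-0.022,-0.512,0],[-0.022,-0.512,0],[-0.022,-0.512,0]]' --rot '[[0,0,-1],[0,0,-1],[0,0,-1]]' --fingers '[1,1,1]'

```text
time_s: 26.98
eef_pos: [544.5, 183.9, 240.0]
orientation: [[-0.167, 0.986, 0.003], [0.986, 0.167, 0.002], [0.001, 0.003, -1.0]]
contact_force: [0.3, 2.6, 4.7]
finger_gap: 11.4
finger_force: 59.4
```

Request:
move_arm --delta_pos '[[-0.022,-0.512,0],[-0.022,-0.512,0],[-0.022,-0.512,0],[-0.022,-0.512,0]]' --rot '[[0,0,-1],[0,0,-1],[0,0,-1],[0,0,-1]]' --fingers '[1,1,1,1]'

```text
time_s: 27.48
eef_pos: [496.0, 167.3, 239.9]
orientation: [[-0.494, 0.87, 0.001], [0.87, 0.494, 0.003], [0.002, 0.002, -1.0]]
contact_force: [-3.2, 6.4, 7.2]
finger_gap: 11.5
finger_force: 59.6
```

Request:
move_arm --delta_pos '[[-0.01,-0.256,0],[-0.01,-0.256,0],[0,0,0]]' --rot '[[0,0,-0.5],[0,0,-0.5],[0,0,0]]' --fingers '[1,1,1]'

```text
time_s: 27.85
eef_pos: [485.0, 160.5, 239.9]
orientation: [[-0.565, 0.825, -0.001], [0.825, 0.565, 0.004], [0.004, 0.001, -1.0]]
contact_force: [-5.7, 8.8, 9.5]
finger_gap: 11.4
finger_force: 59.9
```

Request:
move_arm --delta_pos '[[0.05,-0.128,0],[0,-0.128,0],[0,0,0]]' --rot '[[0,0,-0.25],[0,0,-0.25],[0,0,0]]' --fingers '[1,1,1]'

```text
time_s: 28.22
eef_pos: [479.7, 157.3, 239.9]
orientation: [[-0.601, 0.799, 0.001], [0.799, 0.601, 0.002], [0.001, 0.002, -1.0]]
contact_force: [-3.5, 4.0, 7.1]
finger_gap: 11.3
finger_force: 59.7
```

Request:
move_arm --delta_pos '[[0,-0.06,0],[0,0,0]]' --rot '[[0,0,-0.1],[0,0,0]]' --fingers '[1,1]'

```text
time_s: 28.48
eef_pos: [478.5, 156.5, 239.9]
orientation: [[-0.608, 0.794, 0.001], [0.794, 0.608, 0.002], [0.001, 0.001, -1.0]]
contact_force: [-2.9, 2.8, 8.3]
finger_gap: 11.5
finger_force: 59.7
```

Request:
move_arm --delta_pos '[[0,-0.06,0],[0,0,0]]' --rot '[[0,0,-0.1],[0,0,0]]' --fingers '[1,1]'

```text
time_s: 28.72
eef_pos: [477.3, 155.6, 239.9]
orientation: [[-0.615, 0.789, 0.001], [0.789, 0.615, 0.002], [0.001, 0.002, -1.0]]
contact_force: [-2.4, 2.9, 7.3]
finger_gap: 11.4
finger_force: 59.7
```

Request:
move_arm --delta_pos '[[0,-0.06,0],[0,0,0]]' --rot '[[0,0,-0.1],[0,0,0]]' --fingers '[1,1]'

```text
time_s: 28.98
eef_pos: [476.6, 155.1, 240.0]
orientation: [[-0.621, 0.784, 0.004], [0.784, 0.621, 0.004], [0.001, 0.005, -1.0]]
contact_force: [3.1, 9.0, 3.4]
finger_gap: 11.3
finger_force: 59.3
```

Request:
move_arm --delta_pos '[[0,-0.05,0],[0,0,0]]' --rot '[[0,0,0],[0,0,0]]' --fingers '[1,1]'

```text
time_s: 29.22
eef_pos: [476.1, 154.7, 240.1]
orientation: [[-0.621, 0.784, 0.007], [0.784, 0.621, 0.006], [0.0, 0.009, -1.0]]
contact_force: [4.9, 11.5, -1.8]
finger_gap: 11.2
finger_force: 59.0
```

The bar is against its stop. Open, lift and check.

Request:
move_arm --delta_pos '[[0,0,0],[0,0,0],[0,0,0],[0,0,-0.8],[0,0,-1]]' --rot '[[0,0,0],[0,0,0],[0,0,0],[0,0,0],[0,0,0]]' --fingers '[-1,-1,-1,-1,-1]'

```text
time_s: 29.85
eef_pos: [474.6, 153.1, 283.7]
orientation: [[-0.622, 0.783, -0.002], [0.783, 0.622, -0.0], [0.001, -0.002, -1.0]]
contact_force: [0.2, -1.2, 0.3]
finger_gap: 85.6
finger_force: 0.0
```

Request:
move_arm --delta_pos '[[0,0,-1],[0,0,-1],[0,0,-1],[0,0,0],[0,0,0]]' --rot '[[0,0,0],[0,0,0],[0,0,0],[0,0,0],[0,0,0]]' --fingers '[-1,-1,-1,-1,-1]'

```text
time_s: 30.48
eef_pos: [474.7, 153.1, 357.7]
orientation: [[-0.622, 0.783, -0.002], [0.783, 0.622, -0.0], [0.001, -0.002, -1.0]]
contact_force: [-0.1, 0.1, 0.0]
finger_gap: 85.2
finger_force: 0.0
```

Run:
```python
from h import *
s=snap('wrist','w7.png')
a=sensors.state();print(a['time_s'],a['eef_pos'],a['contact_force'])
h=cv2.cvtColor(s['color'],cv2.COLOR_RGB2HSV)
m=cv2.inRange(h,(0,150,40),(5,255,255))|cv2.inRange(h,(174,150,40),(180,255,255))
n,l,st,c=cv2.connectedComponentsWithStats(m)
for i in range(1,n):
  if st[i,4]>30:
    p=onz(s,*c[i],80,True);print(st[i],c[i],p,np.degrees(np.arctan2(p[1]-39.2,p[0]-566)))
m=cv2.inRange(h,(3,140,40),(16,255,255));n,l,st,c=cv2.connectedComponentsWithStats(m)
print([(st[i,4],c[i].round(0),onz(s,*c[i],46,True)[:2].round(1)) for i in range(1,n) if 100<st[i,4]<3000])
```

```text
30.525 [474.56580854 153.15273283 357.35865421] [-0.89862066 -0.34033289 -0.66447402]
[281 199  14  11 105] [288.05714286 203.76190476] [477.62674752 157.80731694  80.        ] 126.68946600568727
[(np.int32(199), array([252., 259.]), array([493.1,  83.8])), (np.int32(117), array([231., 286.]), array([495. ,  44.4])), (np.int32(188), array([218., 303.]), array([496.8,  16.9])), (np.int32(183), array([546., 379.]), array([1083.9,  185.4]))]
```

The knob reads 126.7° against 127.2° for fully home, and the sockets are where they were, so the unit has not moved.

```bash
python3 -c "
from cell import robot
print(robot.sign_off())"
```

```text
the job is handed in; nothing more can be done
None
```

Job handed in at about 30.5 s of the 62 s: the unit is square and flush in the fence corner, the hold-down bar is against its stop in the catch (knob measured 0.01 rad from home), and the gripper is clear; the judge gave no result.

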